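# Function check of the honing machine's emergency stop

### The arm

A 6-joint arm with a two-finger parallel gripper is mounted at the origin on the work surface; the furniture and walls round the work are solid. World frame = base frame: x ahead of the robot, y to its left, z up, the work surface at z = 0. Lengths are in m, angles in rad, forces in N, time in s.
With the tool pointing down it reaches from about 0.325 to 0.9 m from the base axis. Payload 3.5 kg.
Tool frame: the origin (TCP) lies on the centre line of the jaws, within the pads' length; the fingertips stand 19 mm ahead of it and the grasp point (between the pads) is the TCP; z points along the fingers, y is the line along which they close (so a half turn about z gives the same grasp; the last joint's range is limited). The gripper opens to 85 mm and grips with 20 to 120 N. Pads are 22 mm wide; open, the fingers measure 114 mm over their backs; the gripper's body (76 mm by 85 mm) begins 54 mm behind the grasp point. The pads swing forward as they close: fully open they stand 13 mm farther back than shut.
Start: joints at [-1.277, 0.276, -0.026, 1.268, 0, 1.467], TCP at [0.242, -0.576, 0.25] pointing down, gripper open.
Joint ranges: [-3.12, 3.12], [-0.85, 1.88], [-1.08, 1.24], [-1.95, 2.15], [-1.57, 1.53], [-3.14, 3.14]. Speed limits (rad/s): [2.57, 2.57, 3.14, 3.14, 3.14, 3.14].

### API

Orientations are given as a rotation vector (axis times angle).
In Python, from rig import movep, move_straight, movej, gripper_open, close_gripper, pause, inverse_kinematics, camera, MotionError, close_job, get_t, get_joints, get_joint_velocities, get_tau, get_tool_pos, get_orientation, get_contact_force, get_torque, get_gripper_width, get_grasp_force gives the robot as it stands. Calls block until the motion is done:
- movep(position, orientation): joint-space move of the TCP to a pose.
- move_straight(position, rotation=None, speed=0.15, stop_force=None): straight line of the TCP; rotation=None keeps the orientation; speed is the mean speed in m/s. With stop_force (N) it stops when the force on the tool has changed by that much, and returns True; else False.
- movej(angles): joint-space move.
- gripper_open() and close_gripper(effort=None): open the fingers fully, or close them until they stop; effort is the grip in N (None keeps the last).
- pause(seconds).
- inverse_kinematics(position, orientation): joint angles nearest the present ones, or None.
- camera(name): name is "scene" or "top" or "wrist"; returns a dict with "color" (420x560x3 uint8, blue, green, red), "intrinsics" (3x3 intrinsics, pixels), "xyz" and "rotation" of the camera in the world. Camera axes: x right, y up, looking along -z (the intrinsics and any distortion apply to the point x, -y, -z); pixel columns grow to the right and rows downward; lengths in m; the calibration is good to about 2 mm. A picture is of the moment at which its call begins. There is no depth.
A pose or a line that the arm cannot do raises MotionError and nothing moves.
- close_job(): hands the job in; it is judged then, once.
Readings, each from a call of its own:
- get_t(): time.
- get_joints(): joint angles.
- get_joint_velocities(): joint speeds.
- get_tau(): joint torques, N m.
- get_tool_pos(): TCP position.
- get_orientation(): TCP orientation.
- get_contact_force(): force on the tool from outside, world axes, zero at the start.
- get_torque(): the same for the moment, N m.
- get_gripper_width(): opening from 0.0 (shut) to 1.0 (fully open).
- get_grasp_force(): force on a finger pad.
Only numpy, scipy, OpenCV 4.12 (cv2) and the standard library are available. Lean on these libraries where they do the work, as an engineer would, in place of code of your own. Each camera call takes 0.05 s, during which the arm holds its last target. There are 200 camera calls.

### The job

Do the daily check of the honing machine's emergency stop. With the fingertips only, press the red mushroom button straight in until it latches and let it go so that it stays in; then twist it clockwise by pushing a lobe round until it springs back out, and take the finger away; last, push the blue reset button fully in and let it go. Do not grip the red button or force it hard, and leave the green start button, the honing wheel and the things lying about alone.

Things in the scene. Friction and masses are not known exactly. Their poses are not given: they have to be found in the camera images.
- honer: the grey bench honing machine, fixed; origin under its middle, 2 mm above the table, x away from the robot and y left at zero yaw. Left to right: wheel, ribbed motor (top 110 mm high), control console (x -53..53, y -150..46 mm, flat top 60 mm above the table), battery pack (to y -184). On the console: red stop at x 0, y -100; blue reset at x -12, y -15; green start at x -12, y 26 mm
- honing_wheel: the cork-rimmed honing wheel at the machine's left end, 108 mm across, its top 122 mm above the table, y 153..187 mm in the machine's frame; its origin is the machine's origin. It does not turn
- stop_head: the red stop's head: dome of 21.5 mm radius, 21 mm tall, with three lobes 120 degrees apart, each 18 mm wide, straight-sided with a round end 33 mm from the axis, 15 mm tall. Origin on the axis at its underside (78 mm above the table when out, 70 latched), z up. One lobe points along -x. Below it a 15.5 mm radius collar on a yellow disc, 84 mm across, 62 mm above the table
- stop_top (a point): the top of the dome of the red stop, on its axis; 99 mm above the table when out, 91 mm when latched.
- stop_lobe (a point): the outer end of the lobe that points along the head's -x axis, at the height of the lobe's top face, 33 mm from the button's axis; turns and sinks with the head.
- stop_press (a joint): how far the red stop is pushed in (m): 0 out, about 0.0075 resting on its latch, 0.0122 bottomed. A spring pushes it out (4 N when out, 10 N at the bottom) and the latch adds a bump of up to 11 N half way. Pressed straight down past 0.009 the latch catches and it stays at about 0.0075 when let go. It cannot be pulled out
- stop_twist (a joint): turn of the red head (rad): 0 at rest, grows clockwise seen from above, stop at 0.80. A spring turns it back (0.03 to 0.1 N m, so 1 to 3 N at a lobe's end). Turned past about 0.45 while latched it frees the latch: the head jumps out 7.5 mm, and turns back to 0 when let go. Held turned while pressed, it does not latch
- reset_button (a joint): how far the blue reset button is pushed in (m): 0 out, 0.006 fully in, springs back; 5 N when fully in.
- reset_button_top (a point): the centre of the top of the blue reset button (24 mm across, standing 10 mm proud of its grey housing of 40 mm across), 82 mm above the table when out; sinks with the button.
- start_button (a joint): how far the green start button is pushed in (m): 0 out, 0.006 fully in; same size and height as the blue one, centre 41 mm to its left. Not to be pressed.
- offcut_1: a pale wood offcut, 34 x 72 x 22 mm, lying in front of the machine; origin at the centre of its underside. A bystander.
- boxwood_gouge: a carving gouge with a pale boxwood handle, 202 mm long, 33 mm high, lying right of the machine; origin at the centre of its underside. A bystander.
- yellow_chisel: a flat carving chisel with an eight-sided yellow handle, 221 mm long, 24 mm high, lying right of the machine; origin at the centre of its underside. A bystander.
- sanding_block: a wooden block wrapped with abrasive paper, 53 x 97 x 28 mm, lying left of the machine; origin at the centre of its underside. A bystander.

How it is judged:
On the way, in this order (a step that is already met when the one before it is completed fails the run):
1. the red stop is pressed in until it latches, and stays in with nothing touching it (value of joint stop_press above 0.006 m and contact force between anything else and stop_head below 0.2 N), for 0.2 s.
2. the red stop is twisted until it springs out, and has turned back to rest with nothing touching it (value of joint stop_press below 0.002 m and value of joint stop_twist below 0.12 rad and contact force between anything else and stop_head below 0.2 N), for 0.2 s.
3. the blue reset button is pushed in (value of joint reset_button above 0.0045 m), for 0.1 s.
At the end, for the whole second after the job is handed in: After the latching, the twist release and the reset in this order, the red stop is out again (within 1.5 mm) and turned back to rest (within 0.1 rad), and the blue and green buttons are out (within 1.5 mm) (value of joint each of stop_press, reset_button, start_button below 0.0015 m and value of joint stop_twist below 0.1 rad); the robot touches nothing.
It fails at once if the red stop is gripped or forced: more than 30 N on its head (contact force between anything else and stop_head above 30 N).
It fails at once if the green start button is pressed (more than 2 mm) (value of joint start_button above 0.002 m).
It fails at once if the honing wheel is touched (more than 2 N) (contact force between anything else and honing_wheel above 2 N).
It fails at once if a bystander (offcut, gouge, chisel or sanding block) is lifted, carried or knocked away by more than 30 mm (distance of any of offcut_1, boxwood_gouge, yellow_chisel, sanding_block from where it was at the start of the episode above 0.03 m).
It also fails if it takes over 51 s, if anything falls off the work surface, if the arm or the gripper's body presses on something with over 40 N, if the wrist force passes 120 N, or if a joint passes its speed limit or range.

## Working session

There is one attempt and no reset: what is moved stays moved. The work goes in short steps, each a Python script; the robot and the scene stay as the last script left them, time stands still between calls to the robot, and variables do not carry over. Pictures are saved under pics/ and viewed, at most 10 in all, crops included, and the job is handed in when it is done.

```bash
mkdir -p pics; ls
python3 - <<'E'
from rig import *
import cv2
for n in("top","scene"):
    c=camera(n); cv2.imwrite(f"pics/{n}0.png",c["color"]); print(n,c["intrinsics"],c["xyz"],c["rotation"],[k for k in c])
print(get_t(),get_orientation())
E
```

```text
pics
top [[380.21544031   0.         275.5001702 ]
 [  0.         380.21544031 205.23451774]
 [  0.           0.           1.        ]] [0.32206985 0.01858871 1.11431213] [ 0.09406511 -0.06626685 -1.55373007] ['color', 'intrinsics', 'xyz', 'rotation']
scene [[425.36999691   0.         283.16715348]
 [  0.         425.36999691 205.35923448]
 [  0.           0.           1.        ]] [-0.2879827  -0.29985938  0.79077496] [ 0.73195202 -0.48188572 -1.06257904] ['color', 'intrinsics', 'xyz', 'rotation']
0.1 [-3.07795957e+00 -6.18802372e-01  3.12825458e-04]
```

View pics/top0.png

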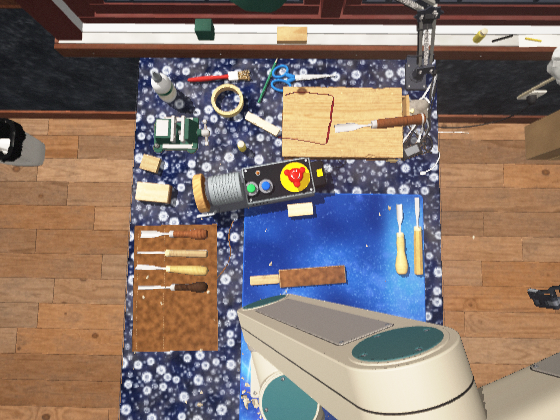

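View pics/scene0.png

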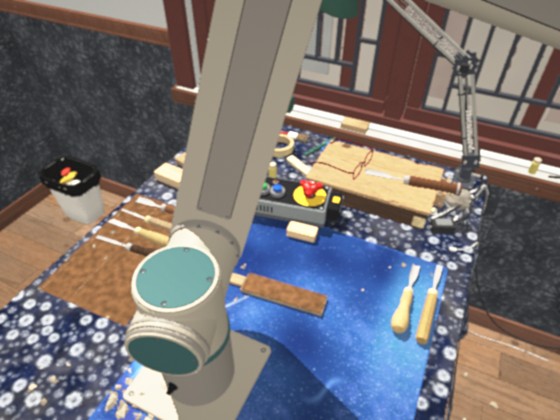

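The top view shows the machine slightly yawed: red stop near (295,177), blue reset (265,186), green start (251,188). The offcut is at (300,209). I'll get a rough fix from these, then look with the wrist camera.

```bash
cat > h.py <<'E'
from rig import *
import numpy as np, cv2
from scipy.spatial.transform import Rotation as R
F=np.diag([1,-1,-1.])
def ray(c,px,z):
    d=R.from_rotvec(c["rotation"]).as_matrix()@F@np.linalg.inv(c["intrinsics"])@[px[0],px[1],1]
    o=np.array(c["xyz"]); return o+d*(z-o[2])/d[2]
def proj(c,P):
    q=(np.atleast_2d(P)-c["xyz"])@R.from_rotvec(c["rotation"]).as_matrix()@F
    p=q@np.array(c["intrinsics"]).T; return p[:,:2]/p[:,2:]
def down(yaw): # tool z down, tool y axis at angle yaw from world y
    return (R.from_euler('z',yaw)*R.from_euler('x',np.pi)).as_rotvec()
E
python3 - <<'E'
from h import *
c=camera("top")
r=ray(c,(295,177),.08);b=ray(c,(265,186),.082);g=ray(c,(251,188),.082);print(r,b,g)
print(R.from_rotvec(get_orientation()).as_matrix().round(3), camera("wrist")["xyz"],get_tool_pos())
d=b-g; yaw=np.arctan2(d[0],-d[1]); print(yaw)
q=R.from_rotvec(get_orientation()).as_matrix()
w=camera("wrist"); print(R.from_rotvec(w["rotation"]).as_matrix().round(3), q.T@(w["xyz"]-np.array(get_tool_pos())))
E
```

```text
[ 0.50704576 -0.01459147  0.08      ] [0.48055796 0.0674856  0.082     ] [0.47447901 0.10583696 0.082     ]
[[ 0.922  0.386 -0.   ]
 [ 0.386 -0.922  0.002]
 [ 0.    -0.002 -1.   ]] [ 0.31882206 -0.54359693  0.37304133] [ 0.2413952  -0.5760011   0.24956665]
0.15719875293840377
[[ 0.388  0.872  0.3  ]
 [-0.922  0.367  0.124]
 [-0.002 -0.325  0.946]] [ 0.0839494  -0.00018166 -0.12346591]
```

Run:
```python
from h import *
close_gripper(20)
movep([.53,.03,.33],down(.16))
w=camera("wrist"); cv2.imwrite("pics/w1.png",w["color"]); np.savez("w1.npz",**w)
print(get_t(),get_joints(),get_gripper_width(),w["intrinsics"][0])
```

```text
3.475 [-6.65111141e-02  7.69669138e-02 -9.99625747e-02  1.39412701e+00
 -1.90746691e-04  2.91624254e+00] -0.0009312294799776814 [344.95555535   0.         277.76736125]
```

View pics/w1.png

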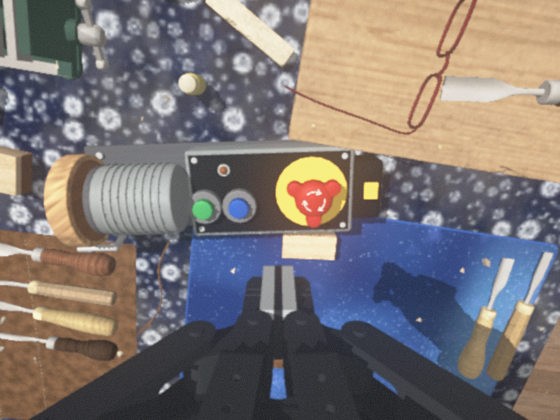

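The wrist view shows yellow disc at about (312,191) with the red head, one lobe pointing at the robot, (314,222); blue at (239,208), green at (202,210). Now a fit from segmented blobs.

```bash
cat >> h.py <<'E'
from scipy.optimize import least_squares
def blob(img,lo,hi,roi):
    x0,x1,y0,y1=roi; m=np.zeros(img.shape[:2],np.uint8)
    m[y0:y1,x0:x1]=cv2.inRange(cv2.cvtColor(img,cv2.COLOR_BGR2HSV),lo,hi)[y0:y1,x0:x1]
    n,l,s,ce=cv2.connectedComponentsWithStats(m); k=1+np.argmax(s[1:,4]); return (l==k).astype(np.uint8),s[k]
def circ(r,n=72):
    a=np.linspace(0,2*np.pi,n,False); return np.c_[r*np.cos(a),r*np.sin(a)]
def local2w(p,P): # P local xyz, z above table
    P=np.atleast_2d(P); c,s=np.cos(p[2]),np.sin(p[2])
    return np.c_[p[0]+c*P[:,0]-s*P[:,1],p[1]+s*P[:,0]+c*P[:,1],P[:,2]]
E
python3 - <<'E'
from h import *
w=dict(np.load("w1.npz")); im=w["color"]
B,sb=blob(im,(105,120,60),(125,255,255),(222,258,190,226)); G,sg=blob(im,(50,80,40),(85,255,255),(185,222,190,226))
Y,sy=blob(im,(20,120,120),(35,255,255),(265,353,145,240))
print(sb,sg,sy)
def cen(m): M=cv2.moments(m,True); return np.array([M['m10'],M['m01']])/M['m00']
cb,cg=cen(B),cen(G)
ys,xs=np.nonzero(Y); hull=cv2.convexHull(np.c_[xs,ys].astype(np.int32)); cy,ax,_=cv2.fitEllipse(hull)
print(cb,cg,cy,ax)
pts=[[-.012,-.015,.080],[-.012,.026,.080],[0,-.1,.062]]
tgt=np.array([cb,cg,cy])
f=lambda p:(proj(w,local2w(p,pts))-tgt).ravel()
s=least_squares(f,[.49,.085,.16]); print(s.x,s.fun.round(2))
o=im.copy()
for r,x,y,z in((.042,0,-.1,.062),(.012,-.012,-.015,.082),(.012,-.012,.026,.082),(.0215,0,-.1,.09)):
    C=circ(r); P=np.c_[C+[x,y],np.full(72,z)]
    for u in proj(w,local2w(s.x,P)): cv2.circle(o,tuple(int(round(v)) for v in u),0,(255,0,255),-1)
for a in(np.pi,np.pi/3,-np.pi/3):
    u=proj(w,local2w(s.x,[[.033*np.cos(a),-.1+.033*np.sin(a),.093]]))[0]; cv2.circle(o,tuple(int(round(v)) for v in u),1,(0,255,0),-1)
cv2.imwrite("pics/w1o.png",cv2.resize(o[130:250,170:370],None,fx=4,fy=4,interpolation=cv2.INTER_NEAREST))
E
```

```text
[229 198  19  21 300] [192 199  21  21 338] [ 276  156   71   70 2216]
[238.04333333 208.14333333] [202.38757396 209.15088757] (310.9424743652344, 190.63255310058594) (69.08708953857422, 72.0523910522461)
[0.49287455 0.08522818 0.20078777] [-0.   -0.2  -0.17  0.17  0.18  0.05]
```

View pics/w1o.png

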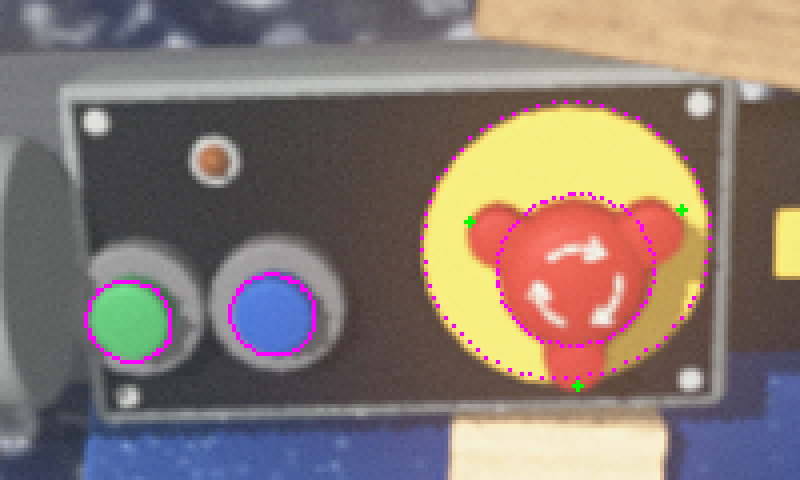

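The overlay matches to about 1 mm, with red stop axis at about (0.513,-0.013) and yaw 0.20. Next is the press.

```bash
cat >> h.py <<'E'
POSE=np.array([.49287,.08523,.2008])
L=lambda x,y,z: local2w(POSE,[[x,y,z]])[0]
O=down(POSE[2])
E
python3 - <<'E'
from h import *
movep(L(0,-.1,.150),O)
move_straight(L(0,-.1,.124),speed=.06)
f0=np.array(get_contact_force())
hit=move_straight(L(0,-.1,.110),speed=.02,stop_force=2.5)
p=np.array(get_tool_pos()); z=p[2]; print(hit,p,L(0,-.1,0),get_contact_force()-f0,get_joints()[5])
zt=.1185 if not .115<z<.121 else z
for d in np.arange(.002,.0106,.0015).tolist()+[.0108]:
    h=move_straight(L(0,-.1,zt-d),speed=.02,stop_force=20); print(round(d,4),h,get_tool_pos()[2],(get_contact_force()-f0).round(1))
    if h: break
move_straight(L(0,-.1,.150),speed=.05)
print(get_t(),get_contact_force()-f0)
w=camera("wrist"); np.savez("w2.npz",**w)
E
```

```text
True [ 0.51323582 -0.01285168  0.11684194] [ 0.51281533 -0.01276073  0.        ] [5.24738272e-01 2.87188616e-03 4.52656957e+00] 2.7898149333865274
0.002 False 0.11559777705837058 [ 0.5 -0.1  5.7]
0.0035 False 0.11445747599719283 [-0.6  1.3  8.6]
0.005 False 0.11326440668293367 [-2.   0.5  9.2]
0.0065 False 0.11128967490768393 [-0.1  0.1  6.1]
0.008 False 0.10971730067592536 [ 0.4 -0.1  5.7]
0.0095 False 0.10848025615098092 [-1.7 -0.5  8.5]
0.0108 False 0.10729360192300892 [-1.   0.7  8.7]
8.0583 [ 0.22406731 -0.70595192  0.70622485]
```

Force profile shows the latch bump was passed. I'll check that it stayed in by comparing with the first view's pose.

Run:
```python
from h import *
movep([.53,.03,.33],down(.16))
w=camera("wrist"); a=np.load("w1.npz")["color"]; b=w["color"]
s=lambda o:cv2.resize(o[140:240,260:360],None,fx=4,fy=4,interpolation=cv2.INTER_CUBIC)
cv2.imwrite("pics/cmp.png",np.hstack([s(a),s(b)])); print(get_t(),w["xyz"]-np.load("w1.npz")["xyz"])
```

```text
8.925 [-0.00056067  0.00067862 -0.00158301]
```

View pics/cmp.png

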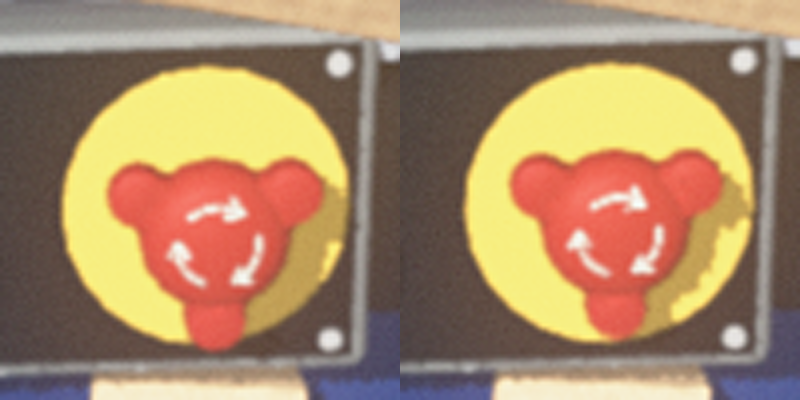

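Latched: the head sits lower in the right-hand crop, with the front lobe now inside the disc's edge and a smaller shadow. Next is the twist on the -x lobe.

Run:
```python
from h import *
Z=.0925; X=-.036
movep(L(X,-.142,.14),O)
f0=np.array(get_contact_force())
h=move_straight(L(X,-.142,Z),speed=.06,stop_force=6); print(h,get_tool_pos()-L(X,-.142,Z))
if h: raise SystemExit
f0=np.array(get_contact_force())
inv=lambda p:(R.from_euler('z',-POSE[2]).apply(np.array(p)-[POSE[0],POSE[1],0])*1000).round(1)
h=move_straight(L(X,-.100,Z),speed=.025,stop_force=1.5); print("contact",h,inv(get_tool_pos()),(get_contact_force()-f0).round(2))
print(get_t())
```

```text
False [ 0.00030523 -0.0001015   0.00022591]
contact True [ -36.3 -120.5   92.2] [ 0.21 -1.78  0.6 ]
11.6833
```

Run:
```python
from h import *
Z=.0925; X=-.036
inv=lambda p:(R.from_euler('z',-POSE[2]).apply(np.array(p)-[POSE[0],POSE[1],0])*1000).round(1)
f0=np.array([0,0,0.])
for y in (-.116,-.112,-.109,-.1065,-.104):
    h=move_straight(L(X,y,Z),speed=.02,stop_force=14); print(h,inv(get_tool_pos()),np.round(get_contact_force(),1))
    if h: break
w=camera("wrist"); cv2.imwrite("pics/tw.png",w["color"][100:420])
move_straight(L(X,-.142,Z),speed=.04)
move_straight(L(X,-.142,.15),speed=.08)
movep([.53,.03,.33],down(.16))
b=camera("wrist")["color"]
s=lambda o:cv2.resize(o[140:240,260:360],None,fx=4,fy=4,interpolation=cv2.INTER_CUBIC)
cv2.imwrite("pics/cmp2.png",np.hstack([s(np.load("w1.npz")["color"]),s(b)])); print(get_t())
```

```text
False [ -36.5 -116.1   92.3] [-0.8 -3.4  1. ]
False [ -36.4 -111.8   92.4] [-2.1 -2.5  1. ]
False [ -36.7 -108.4   92.2] [-2.7 -2.3  1.4]
False [ -36.3 -106.1   92.3] [-1.6 -2.1  0.4]
False [ -35.8 -103.9   92.5] [-1.6 -2.7 -0.3]
16.1667
```

View pics/cmp2.png

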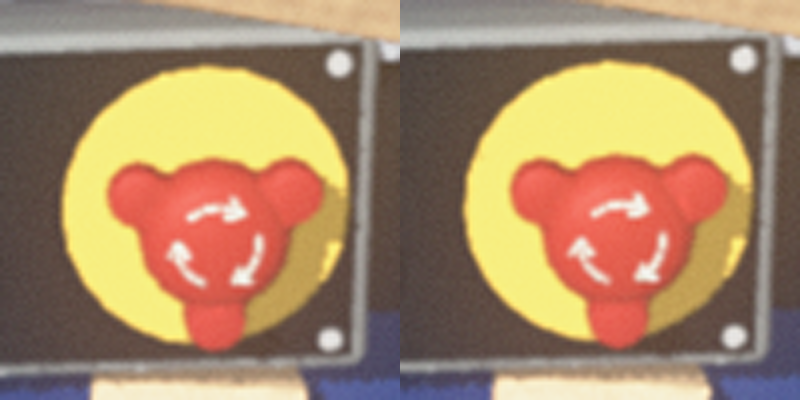

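The head is out and turned back: shadow and lobes match the start view. Now the blue reset.

Run:
```python
from h import *
x,y=-.012,-.0165
movep(L(x,y,.135),O)
move_straight(L(x,y,.106),speed=.06)
f0=np.array(get_contact_force())
for z in (.100,.0975,.0955,.0945,.0935):
    h=move_straight(L(x,y,z),speed=.02,stop_force=10); print(h,get_tool_pos()[2],(get_contact_force()-f0).round(1))
    if h or (get_contact_force()-f0)[2]>9: break
pause(.3); print((get_contact_force()-f0).round(1),get_tool_pos()[2])
move_straight(L(x,y,.15),speed=.08)
movep([.53,.03,.33],down(.16))
b=camera("wrist")["color"]
s=lambda o:cv2.resize(o[140:240,180:360],None,fx=4,fy=4,interpolation=cv2.INTER_CUBIC)
cv2.imwrite("pics/end.png",s(b)); print(get_t())
```

```text
False 0.10035832516389115 [0.6 1.  2. ]
False 0.09782772085993123 [ 1.4 -0.   2.3]
False 0.09578387902154939 [ 0.5 -0.9  3.4]
False 0.09500293144470404 [-0.1  0.4  5.3]
False 0.09487565586295744 [-2.2  0.5 12.3]
[-1.3  0.2 12.8] 0.09490222734909985
21.0917
```

View pics/end.png

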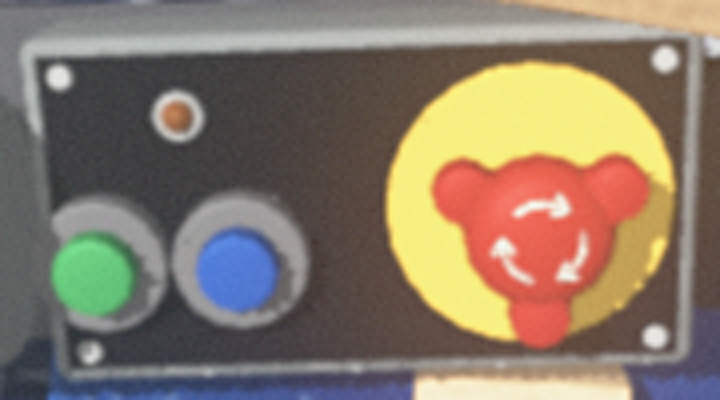

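The reset button bottomed out (12 N at z 0.0949). The picture shows red, blue and green all out and the arm clear, so I'm handing in.

```bash
python3 -c "
from rig import *
print(close_job())"
```

```text
the job is handed in; nothing more can be done
None
```

The emergency-stop check is done and handed in: the red stop latched, twisted free and sprang back out, then the blue reset was pushed fully in and released, at about 21 s of the 51 s allowed; the judge's result was not shown.

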